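# Rack the microscope objectives in nosepiece order

### The job

The four microscope objectives standing on the white tray are in nosepiece order, from left to right as the robot sees them. Move them into the wooden storage rack in that order, counting from its index post: the leftmost one stands in the place beside the steel post, its neighbour in the next place, and so on, with the rightmost in the place farthest from the post. Set each down gently, not dropped, upright and in the middle of its place, let none fall over, and leave them all standing free.

Things in the scene. Friction and masses are not known exactly. Their poses are not given: they have to be found in the camera images.
- wide_mid (a point): Loose bare-aluminium microscope objective with a thin black ring near its foot, lens up, about 130 g: the wide, stubby one: a 40 mm thick cylinder up to 38 mm above its foot, then a bevel to a broad 28 mm front; 46 mm tall. The point is on its axis, half-way up (23 mm above its foot); z is its axis, pointing up; round, so its yaw means nothing. Can be gripped from above round its thick cylindrical part, at this height.
- cone_mid (a point): Loose bare-aluminium microscope objective with a thin black ring near its foot, lens up, about 100 g: the conical one: a 30 mm thick cylinder up to 36 mm above its foot, then a long cone to a 12 mm tip; 56 mm tall. The point is on its axis, half-way up (28 mm above its foot); z is its axis, pointing up; round, so its yaw means nothing. Can be gripped from above round its thick cylindrical part, at this height.
- long_mid (a point): Loose bare-aluminium microscope objective with a thin black ring near its foot, lens up, about 120 g: the long slim one, the tallest: a 26 mm thick cylinder up to 60 mm above its foot, then a cone to a 12 mm tip; 76 mm tall. The point is on its axis, half-way up (38 mm above its foot); z is its axis, pointing up; round, so its yaw means nothing. Can be gripped from above round its thick cylindrical part, at this height.
- collar_mid (a point): Loose bare-aluminium microscope objective with a thin black ring near its foot, lens up, about 160 g: the one with a wide collar: a 26 mm barrel with a 42 mm thick collar from 16 to 42 mm above its foot, tapering to a 16 mm tip at the top; 64 mm tall. The point is on its axis, half-way up (32 mm above its foot); z is its axis, pointing up; round, so its yaw means nothing. Can be gripped from above round its thick cylindrical part, at this height.
- seat_wide: Fixed round black rubber seat, 50 mm across and 4 mm thick, on the white preparation tray (90 by 380 mm), on which the 'wide' objective stands at the start; it stays there. Origin at the centre of its underside, 10 mm above the table (the objective's foot is 14 mm above the table); the four seats are 62 mm apart in a straight row along their y axis (y to the robot's left, x away from the robot, the row turned up to 9 degrees).
- seat_cone: Fixed round black rubber seat, 50 mm across and 4 mm thick, on the white preparation tray (90 by 380 mm), on which the 'cone' objective stands at the start; it stays there. Origin at the centre of its underside, 10 mm above the table (the objective's foot is 14 mm above the table); the four seats are 62 mm apart in a straight row along their y axis (y to the robot's left, x away from the robot, the row turned up to 9 degrees).
- seat_long: Fixed round black rubber seat, 50 mm across and 4 mm thick, on the white preparation tray (90 by 380 mm), on which the 'long' objective stands at the start; it stays there. Origin at the centre of its underside, 10 mm above the table (the objective's foot is 14 mm above the table); the four seats are 62 mm apart in a straight row along their y axis (y to the robot's left, x away from the robot, the row turned up to 9 degrees).
- seat_collar: Fixed round black rubber seat, 50 mm across and 4 mm thick, on the white preparation tray (90 by 380 mm), on which the 'collar' objective stands at the start; it stays there. Origin at the centre of its underside, 10 mm above the table (the objective's foot is 14 mm above the table); the four seats are 62 mm apart in a straight row along their y axis (y to the robot's left, x away from the robot, the row turned up to 9 degrees).
- rack: Fixed wooden storage rack, 90 mm (x) by 350 mm (y), lying flat; origin under its centre at table height, z up, x away from the robot, y along its row to the robot's left. Its floor is 12 mm above the origin. Four places in a row at y = +93, +31, -31, -93 mm, x = 0, each marked with a thin grey felt disc 48 mm across, parted by wooden fences 3 mm thick that rise 12 mm above the floor, at y = 0, +-62, +-124 mm; the places are open to front and back.
- post: Steel index post with a ball top, 14 mm thick with a 22 mm ball, its top 59 mm above the table, fixed upright at one end of the storage rack (on either end: y = +155 or -155 mm of the rack); the other end has only a low wooden block, 8 mm high. Origin at the post's foot, on the rack's floor. The four places lie 62, 124, 186 and 248 mm from it along the rack.
Mind the look-alikes: they are no part of the job. What is shaped like the part that bears wide_mid but orange is not meant. What is shaped like the part that bears collar_mid but purple is not meant.

How it is judged:
By the outcome, as a careful person would: the job done as asked, in the order asked, and still so for the second after the job is handed in, with the robot touching nothing.
It also fails if it takes over 90 s, if anything falls off the work surface, if the arm or the gripper's body presses on something with over 40 N, if the wrist force passes 120 N, or if a joint passes its speed limit or range.

### The arm

A 7-joint arm with a two-finger parallel gripper is mounted at the origin on the work surface. World frame = base frame: x ahead of the robot, y to its left, z up, the work surface at z = 0. Lengths are in mm, angles in rad, forces in N, time in s.
With the tool pointing down it reaches from about 400 to 875 mm from the base axis. Payload 4.4 kg.
Tool frame: the origin (TCP) lies midway between the tips of the shut fingers; the grasp point (between the pads) lies 19 mm behind it; z points along the fingers, y is the direction in which the jaws open and shut (so a half turn about z gives the same grasp; the last joint's range is limited). The gripper opens to 85 mm and grips with 20 to 120 N. Pads are 22 mm wide; open, the fingers measure 114 mm over their backs; the gripper's body (76 mm by 85 mm) begins 54 mm behind the grasp point. The pads swing forward as they close: fully open they stand 13 mm farther back than shut.
Start: joints at [1.144, 0.628, 0.038, 1.517, -0.027, 0.996, -0.02], TCP at [229.493, -608.154, 231.313] pointing down, gripper open.
Joint ranges: [-3.06, 3.06], [-0.37, 2.12], [-1.25, 1.32], [0.18, 2.47], [-1.1, 4.24], [0.23, 1.98], [-2.94, 2.94]. Speed limits (rad/s): [2.57, 2.57, 3.14, 3.14, 3.14, 3.14, 3.14].

### API

Orientations are given as [roll, pitch, yaw] about the fixed x, y, z axes, in that order (R = Rz(yaw) Ry(pitch) Rx(roll)).
In Python, from cell import * gives the robot as it stands. The module is installed in compiled form; this text tells all that it offers.
- The arm moves only by the tool move_arm, never from a script. Its argument "series" is a list of rows, each a list of 2 entries, a list of its own where there are three numbers: the shift along the tool's x, y, z in m, then the turn about the tool's z in rad. In form: [[[x, y, z], yaw], ...]. A call has 1 to 5 rows; each row is the pose to reach, as a shift and turn from the pose measured when the call began, along the tool's axes at that moment; what a row does not reach only later rows make up. A row lasts 1/8 s, in which the tool goes at most 62.5 mm and 10.7 degrees, less where a joint would pass 70% of its speed; a pose out of reach is approached as far as the arm can. A call with a gripper value outside its range is refused whole. "claw" is the opening, from 0 (shut) to 1 (fully open), set as the call begins (left out, the last holds). The fingers move at their own pace and stop on an object; the grip force is fixed at half the most. Time passes only in rows, so rows that repeat a pose let the fingers close. It gives the time, the measured TCP pose, the force and the opening at its end, in the units of the state.
- read_state(): the state, without advancing time (a new reading comes with each control period).
- get_image(name): name is "side" or "top"; returns the picture (420x560x3 uint8, blue, green, red); there is no depth.
- camera_model(name): a dict with "fov_y" (degrees; the focal length in pixels is half the picture's height over the tangent of half this angle, whatever the lens; pixels are square), "cx", "cy" (the principal point, pixels), "pose" (4x4, takes a point from camera to world coordinates). Camera axes: x right, y down, z forward; pixel columns grow to the right and rows downward; lengths in mm; the calibration is good to about 2 mm. A picture is of the moment at which its call begins. camera_model takes no time and is no camera call.
- finish_job(): hands the job in, once; it reports no verdict.
The state is a dict: "clock": time; "qpos": joint angles; "qd": joint speeds; "tau": joint torques, N m; "eef_pos": TCP position; "tool_rot": TCP orientation; "force": force on the tool from outside, world axes, zero at the start; "torque": the same for the moment, N m; "width": finger opening in mm.
Only numpy, scipy, OpenCV 4.12 (cv2) and the standard library are available. Lean on these libraries where they do the work, as an engineer would, in place of code of your own. Each camera call takes 0.05 s, during which the arm holds its last target. There are 200 camera calls.

## Working session

There is one attempt and no reset: what is moved stays moved. The work goes in short steps, Python scripts to look and compute and a tool call to move; the robot and the scene stay as the last step left them, time stands still between calls to the robot, and variables do not carry over. Pictures are saved under pics/ and viewed, about 12 in all and at most 16, crops included, and the job is handed in when it is done.

Besides the shell and the picture viewer there is one more tool, called after "Emit:" as name(argument=value, ...), one argument or row to a line, values as JSON. move_arm: Moves the arm, as the interface text tells. Its arguments: {"type":"object","properties":{"series":{"type":"array"},"claw":{"type":"number"}},"required":["series"]}

```bash
mkdir -p pics; python3 - <<'E'
from cell import *
import cv2
for n in("top","side"):
    cv2.imwrite(f"pics/{n}0.png",get_image(n)); m=camera_model(n); print(n,m)
print(read_state())
E
```

```text
top {'fov_y': 42.07021752624331, 'cx': 280.8544592074699, 'cy': 213.43398324748028, 'pose': array([[-2.81070324e-02, -9.94615681e-01,  9.97478912e-02,
         4.32133838e+02],
       [-9.99366187e-01,  2.57793142e-02, -2.45489666e-02,
         8.33930410e+00],
       [ 2.18453549e-02, -1.00374668e-01, -9.94709860e-01,
         8.36849289e+02],
       [ 0.00000000e+00,  0.00000000e+00,  0.00000000e+00,
         1.00000000e+00]])}
side {'fov_y': 45.551387848496965, 'cx': 282.2286752617581, 'cy': 213.54913657219126, 'pose': array([[-8.49853891e-01, -2.69553616e-01,  4.52867764e-01,
         1.68555228e+02],
       [-5.26994347e-01,  4.26449359e-01, -7.35131215e-01,
         5.63514784e+02],
       [ 5.03210941e-03, -8.63412875e-01, -5.04472879e-01,
         4.59439955e+02],
       [ 0.00000000e+00,  0.00000000e+00,  0.00000000e+00,
         1.00000000e+00]])}
{'clock': 0.1, 'qpos': array([ 1.14424143,  0.6292432 ,  0.03846658,  1.51822316, -0.02706491,
        0.9963135 , -0.01999481]), 'qd': array([ 5.77217872e-05, -1.63367073e-03, -1.99931134e-04, -3.75501554e-03,
       -3.91756395e-04, -1.85020258e-04, -1.07831360e-04]), 'tau': array([ 2.89672244e-03, -5.64535153e+01,  1.23029955e+00, -1.93974513e+01,
        1.12444497e-02,  5.36829160e-03,  9.24004979e-06]), 'eef_pos': array([ 229.28265409, -607.64206532,  230.50253489]), 'tool_rot': array([-3.13992314e+00, -2.62999877e-05,  3.60708101e-01]), 'force': array([-0.04460467,  0.94289574, -0.06544968]), 'torque': array([-0.03483772,  0.02556199,  0.0296633 ]), 'width': 85.39413502844612}
```

View pics/top0.png

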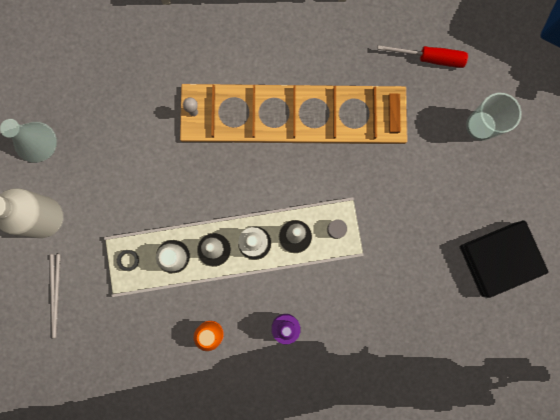

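View pics/side0.png

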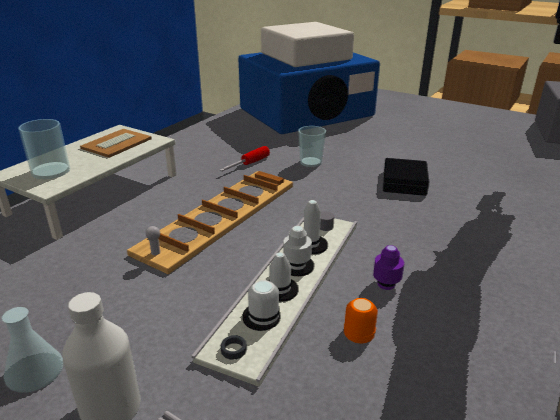

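The top view shows the tray objectives left to right (world +y to −y): wide (172,256), cone (213,248), collar (253,242) and long (296,236). The post is at the rack's left end (190,105). The look-alikes are orange (209,336) and purple (286,329), both off the tray, so I leave them alone. One enlarged crop will confirm this and help with measuring.

```bash
cat > h.py <<'E'
import numpy as np,cv2
from cell import *
def cast(n,u,v,z):
    m=camera_model(n);f=210/np.tan(np.radians(m["fov_y"])/2);P=m["pose"]
    d=P[:3,:3]@[(u-m["cx"])/f,(v-m["cy"])/f,1];o=P[:3,3]
    return o+d*(z-o[2])/d[2]
def proj(n,p):
    m=camera_model(n);f=210/np.tan(np.radians(m["fov_y"])/2);P=m["pose"]
    c=P[:3,:3].T@(np.asarray(p)-P[:3,3]);return np.array([m["cx"]+f*c[0]/c[2],m["cy"]+f*c[1]/c[2]])
E
python3 - <<'E'
from h import *
im=cv2.imread("pics/top0.png");hsv=cv2.cvtColor(im,cv2.COLOR_BGR2HSV)
# felt discs: low-saturation blobs within rack
sub=np.zeros(im.shape[:2],np.uint8);sub[90:138,212:375]=255
g=((hsv[...,1]<90)&(sub>0)).astype(np.uint8)*255
for c in cv2.findContours(g,0,2)[0]:
    if cv2.contourArea(c)>200:
        (e,ax,a)=cv2.fitEllipse(cv2.convexHull(c));print("felt",np.round(e,1),np.round(ax,1),np.round(cast("top",*e,12),1))
# black seats
sub[:]=0;sub[205:285,150:320]=255
b=((hsv[...,2]<60)&(sub>0)).astype(np.uint8)*255
for c in cv2.findContours(b,0,2)[0]:
    if cv2.contourArea(c)>100:
        h=cv2.convexHull(c);(e,ax,a)=cv2.fitEllipse(h);print("seat",np.round(e,1),np.round(ax,1),np.round(cast("top",*e,14),1))
# tray rect
t=cv2.inRange(hsv,(15,15,150),(45,120,255));c=max(cv2.findContours(t,0,2)[0],key=cv2.contourArea);r=cv2.minAreaRect(c);bx=cv2.boxPoints(r)
print("tray",r,[np.round(cast("top",*p,10)[:2]) for p in bx])
cv2.imwrite("pics/crop1.png",cv2.resize(im[195:355,95:295+75],None,fx=2.9,fy=2.9,interpolation=cv2.INTER_CUBIC))
E
```

```text
felt [353.8 113.1] [29.4 30.2] [ 668.4 -129.6   12. ]
felt [313.8 112.7] [29.5 30. ] [670.3 -67.4  12. ]
felt [273.7 112.2] [29.6 30.2] [672.5  -5.4  12. ]
felt [233.5 111.8] [29.8 30.2] [674.4  56.6  12. ]
seat [213.5 249.2] [31.7 32.5] [463.3  90.6  14. ]
seat [294.8 236.1] [31.3 31.5] [479.7 -32.1  14. ]
tray ((233.3651580810547, 246.2138671875), (60.560447692871094, 253.35829162597656), 80.71306610107422) [array([487., 256.]), array([ 539., -124.]), array([ 448., -135.]), array([397., 241.])]
```

View pics/crop1.png

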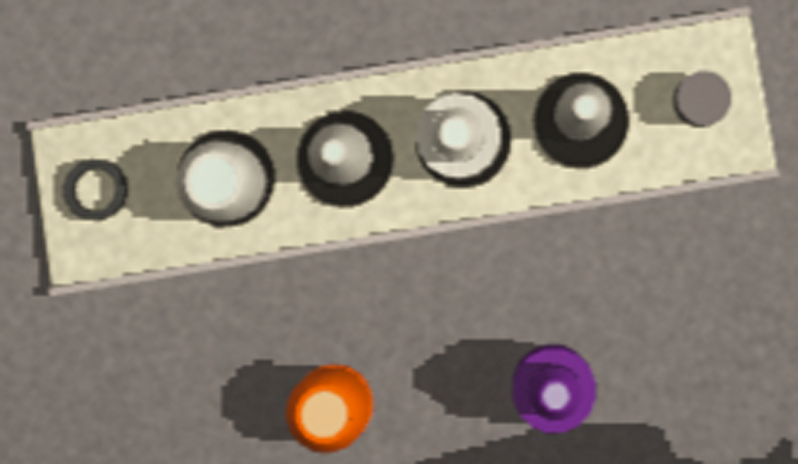

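The crop confirms it: all four targets are bare aluminium on black seats on the tray, with wide, cone, collar and long at crop x≈225, 345, 462 and 582. The orange and purple look-alikes stand off the tray. The cone and long seats measure 123.8 mm apart (124 expected), which gives the whole row. I'll start with the long one.

```bash
cat >> h.py <<'E'
def go(x,y,z,yaw):
    from scipy.spatial.transform import Rotation as R
    s=read_state();r=R.from_euler("xyz",s["tool_rot"])
    sh=r.inv().apply(np.array([x,y,z])-s["eef_pos"])/1000
    dy=-((yaw-s["tool_rot"][2]+np.pi)%(2*np.pi)-np.pi)
    print("clk",s["clock"],"pos",s["eef_pos"].round(1),"rot",s["tool_rot"].round(4),"w",round(s["width"],1),"F",s["force"].round(1))
    print("shift",sh.round(4),"turn",round(dy,4))
E
python3 - <<'E'
from h import *
go(479.7,-32.1,160,1.704)
# check tips/axes vs both cameras
c=np.array([463.3,90.6]);d=np.array([8.2,-61.35])
for n,k,z in(("wide",-1,60),("cone",0,70),("collar",1,78),("long",2,90)):
    p=[*(c+k*d),z];q=[*(c+k*d),14];print(n,np.round(p,1),proj("top",p).round(1),proj("side",p).round(1),"foot side",proj("side",q).round(1))
im=cv2.imread("pics/side0.png");hsv=cv2.cvtColor(im,cv2.COLOR_BGR2HSV)
s=np.zeros(im.shape[:2],np.uint8);s[175:265,130:300]=255
for p in([674.4,56.6,12],[672.5,-5.4,12],[670.3,-67.4,12],[668.4,-129.6,12]): print("felt side",proj("side",p).round(1))
cv2.imwrite("pics/side1.png",cv2.resize(im[160:340,130:390],None,fx=3,fy=3,interpolation=cv2.INTER_CUBIC))
E
```

```text
clk 0.1 pos [ 229.3 -607.6  230.5] rot [-3.1399 -0.      0.3607] w 85.4 F [-0.   0.9 -0.1]
shift [ 0.4374 -0.45    0.0713] turn -1.3433
wide [455.1 152.   60. ] [166.8 255.1] [259.6 286.3] foot side [260.3 313.9]
cone [463.3  90.6  70. ] [209.5 247.8] [279.8 254.2] foot side [279.7 286.9]
collar [471.5  29.2  78. ] [253.1 240.5] [297.6 227.3] foot side [296.7 263.3]
long [479.7 -32.1  90. ] [297.5 232.8] [313.3 201.2] foot side [311.6 242.6]
felt side [182.5 234. ]
felt side [207.3 218.1]
felt side [229.8 203.7]
felt side [250.1 190.7]
```

View pics/side1.png

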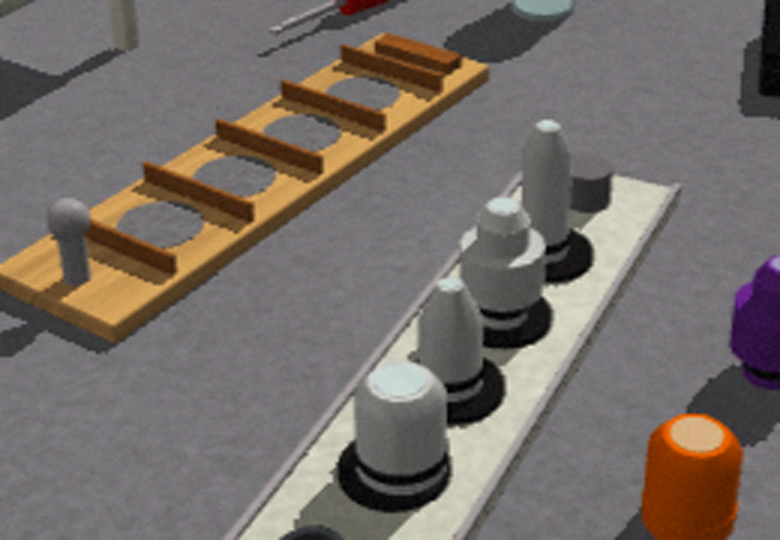

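Both views agree within about 1 px for cone, collar and long. The wide one looks about 3 mm off its seat centre, so I'll measure it when I get to it. Next is the approach to the long one.

Emit:
move_arm(
  series=[
    [[0.043,-0.045,0.0],-0.134],
    [[0.086,-0.09,0.0],-0.268],
    [[0.13,-0.135,0.0],-0.402],
    [[0.174,-0.18,0.0],-0.536],
    [[0.218,-0.225,0.0],-0.67],
  ],
  claw=1,
)

```text
clock: 0.72
eef_pos: [353.8, -319.4, 230.8]
tool_rot: [-3.14, -0.001, 1.035]
force: [1.7, -0.2, -0.9]
width: 85.1
```

```bash
python3 - <<'E'
from h import *
go(479.7,-32.1,160,1.704)
for n in("top","side"):
    im=cv2.imread(f"pics/{n}0.png").min(2)
    f=cv2.resize(im,None,fx=4,fy=4,interpolation=cv2.INTER_CUBIC)
    for k,z in((-1,60),(0,70),(1,78),(2,90)):
        p=proj(n,[463.3+8.2*k,90.6-61.35*k,z]);x,y=int(p[0]*4),int(p[1]*4);w=40 if k<0 else 26
        r=f[y-w:y+w,x-w:x+w];t=0.5*(np.percentile(r,98)+np.median(r)) if k>=0 else 205
        l,L,s,cc=cv2.connectedComponentsWithStats((r>max(t,170)).astype(np.uint8))
        i=1+np.argmax(s[1:,4]);e=(cc[i]+[x-w,y-w]+0.5)/4-.5
        print(n,k,p.round(1),e.round(1),s[i]/4,cast(n,*e,z).round(1))
E
```

```text
clk 0.725 pos [ 353.8 -319.4  230.8] rot [-3.1404e+00 -1.1000e-03  1.0351e+00] w 85.1 F [ 1.7 -0.2 -0.9]
shift [ 0.3112 -0.0383  0.0712] turn -0.6689
top -1 [166.8 255.1] [167.9 256.8] [  4.     3.75  15.75  16.25 747.  ] [452.6 150.4  60. ]
top 0 [209.5 247.8] [210.  246.7] [  3.75   2.25   8.     7.5  192.5 ] [464.8  89.9  70. ]
top 1 [253.1 240.5] [251.7 240.5] [  1.25   2.75   9.     9.   261.5 ] [471.6  31.1  78. ]
top 2 [297.5 232.8] [297.  231.4] [  2.75   2.     8.     7.5  194.5 ] [481.7 -31.6  90. ]
side -1 [259.6 286.3] [254.5 284.5] [ 4.    6.5   3.5   4.5  21.25] [462.6 152.5  60. ]
side 0 [279.8 254.2] [279.8 253.5] [  2.25   1.5    8.75   7.75 139.5 ] [464.3  89.1  70. ]
side 1 [297.6 227.3] [298.1 227.5] [  1.5    1.75  11.25   8.75 213.75] [470.6  29.3  78. ]
side 2 [313.3 201.2] [312.1 201.2] [ 2.25  5.5   7.5   3.5  65.5 ] [481.3 -31.   90. ]
```

Emit:
move_arm(
  series=[
    [[0.062,-0.008,0.0],-0.134],
    [[0.124,-0.016,0.01],-0.268],
    [[0.186,-0.023,0.03],-0.402],
    [[0.248,-0.031,0.05],-0.536],
    [[0.312,-0.04,0.071],-0.669],
  ],
)

```text
clock: 1.35
eef_pos: [473.9, -41.6, 164.0]
tool_rot: [3.142, -0.001, 1.708]
force: [0.7, -0.5, -0.4]
width: 85.4
```

```bash
python3 - <<'E'
from h import *
print(cast("side",263,287.3,60))
go(481.5,-31.5,33,1.704)
E
```

```text
[450.31719709 151.42744228  60.        ]
clk 1.35 pos [473.9 -41.6 164. ] rot [ 3.1415e+00 -1.5000e-03  1.7080e+00] w 85.4 F [ 0.7 -0.5 -0.4]
shift [0.0088 0.0089 0.131 ] turn 0.004
```

Emit:
move_arm(
  series=[
    [[0.009,0.009,0.0],0.004],
    [[0.009,0.009,0.03],0.004],
    [[0.009,0.009,0.07],0.004],
    [[0.009,0.009,0.11],0.004],
    [[0.009,0.009,0.13],0.004],
  ],
)

```text
clock: 1.98
eef_pos: [480.4, -32.4, 32.3]
tool_rot: [-3.139, -0.001, 1.702]
force: [0.6, 0.3, 0.6]
width: 85.3
```

```bash
python3 - <<'E'
from h import *
go(481.5,-31.5,33,1.704)
for n in("top","side"): cv2.imwrite(f"pics/{n}2.png",get_image(n))
im=np.hstack([cv2.resize(cv2.imread("pics/top2.png")[150:300,180:380],(400,300)),cv2.resize(cv2.imread("pics/side2.png")[120:330,190:400],(400,300))])
cv2.imwrite("pics/both2.png",im)
E
```

```text
clk 1.975 pos [480.4 -32.4  32.3] rot [-3.1387e+00 -8.0000e-04  1.7021e+00] w 85.3 F [0.6 0.3 0.6]
shift [ 0.0008  0.0012 -0.0007] turn -0.0019
```

View pics/both2.png

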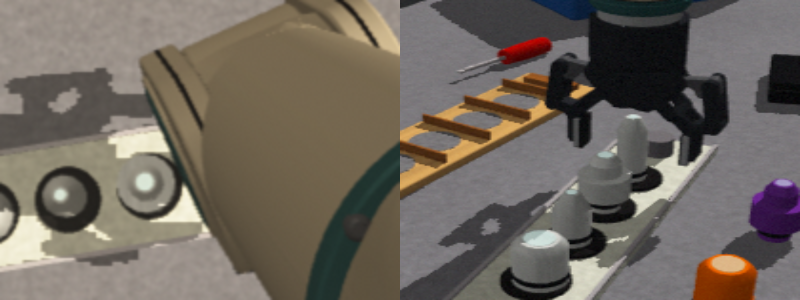

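The side view shows the jaws straddling the long objective across the row, clear of its neighbours. I close on it now.

Emit:
move_arm(
  series=[
    [[0.001,0.001,0.0],0.0],
    [[0.001,0.001,0.0],0.0],
    [[0.001,0.001,0.0],0.0],
    [[0.001,0.001,0.0],0.0],
    [[0.001,0.001,0.0],0.0],
  ],
  claw=0,
)

```text
clock: 2.7
eef_pos: [481.3, -31.2, 33.2]
tool_rot: [-3.139, -0.001, 1.702]
force: [-1.1, -0.0, 4.9]
width: 24.5
```

Emit:
move_arm(
  series=[
    [[0,0,0],0.0],
    [[0,0,0],0.0],
    [[0,0,0],0.0],
    [[0,0,0],0.0],
  ],
)

```text
clock: 3.2
eef_pos: [481.3, -31.3, 33.2]
tool_rot: [-3.139, -0.001, 1.702]
force: [-0.7, 0.4, 1.1]
width: 24.8
```

Emit:
move_arm(
  series=[
    [[0,0,-0.01],0.0],
    [[0,0,-0.03],0.0],
    [[0,0,-0.06],0.0],
    [[0,0,-0.09],0.0],
    [[0,0,-0.11],0.0],
  ],
)

```text
clock: 3.82
eef_pos: [481.9, -31.3, 145.0]
tool_rot: [-3.14, -0.0, 1.702]
force: [-0.6, -0.2, -1.9]
width: 25.0
```

```bash
python3 - <<'E'
from h import *
go(668.4,-129.6,143,1.539)
E
```

```text
clk 3.825 pos [481.9 -31.3 145. ] rot [-3.1400e+00 -3.0000e-04  1.7023e+00] w 25.0 F [-0.6 -0.2 -1.9]
shift [-0.1219  0.172   0.0017] turn 0.1633
```

Emit:
move_arm(
  series=[
    [[-0.02,0.028,0],0.03],
    [[-0.053,0.075,0],0.07],
    [[-0.087,0.123,0],0.115],
    [[-0.11,0.155,0],0.15],
    [[-0.122,0.172,0],0.163],
  ],
)

```text
clock: 4.45
eef_pos: [669.7, -131.3, 144.8]
tool_rot: [-3.141, 0.0, 1.537]
force: [-0.0, 1.0, -1.9]
width: 24.4
```

```bash
python3 - <<'E'
from h import *
go(668.4,-129.6,37,1.539)
E
```

```text
clk 4.45 pos [ 669.7 -131.3  144.8] rot [-3.1405e+00  2.0000e-04  1.5371e+00] w 24.4 F [-0.   1.  -1.9]
shift [ 0.0017 -0.0012  0.1078] turn -0.0019
```

Emit:
move_arm(
  series=[
    [[0.001,0,0.02],0.0],
    [[0.001,0,0.05],0.0],
    [[0.001,0,0.08],0.0],
    [[0.001,0,0.097],0.0],
    [[0.001,0,0.105],0.0],
  ],
)

```text
clock: 5.08
eef_pos: [668.2, -129.7, 38.4]
tool_rot: [-3.138, -0.0, 1.538]
force: [0.3, -0.1, -1.6]
width: 24.7
```

```bash
python3 - <<'E'
from h import *
im0=cv2.imread("pics/side0.png");hsv=cv2.cvtColor(im0,cv2.COLOR_BGR2HSV)
for p in([674.4,56.6,12],[672.5,-5.4,12],[670.3,-67.4,12],[668.4,-129.6,12]):
    u=proj("side",p);x,y=np.round(u).astype(int);r=np.zeros(im0.shape[:2],np.uint8);r[y-14:y+14,x-20:x+20]=255
    g=((hsv[...,1]<70)&(r>0)).astype(np.uint8)
    l,L,s,cc=cv2.connectedComponentsWithStats(g);i=L[y,x]
    h=cv2.convexHull(cv2.findContours((L==i).astype(np.uint8),0,2)[0][0]);e=cv2.fitEllipse(h)[0]
    print(u.round(1),np.round(e,1),s[i],cast("side",*e,12).round(1))
go(668.4,-129.6,32,1.539)
im=get_image("side");cv2.imwrite("pics/side3.png",im)
cv2.imwrite("pics/c3.png",cv2.resize(im[110:260,130:330],None,fx=4,fy=4))
E
```

```text
[182.5 234. ] [183.2 234.4] [169 227  29  16 316] [672.6  57.   12. ]
[207.3 218.1] [208.4 218. ] [195 212  27  14 260] [670.9  -6.7  12. ]
[229.8 203.7] [230.7 203.6] [218 198  25  12 211] [669.2 -68.8  12. ]
[250.1 190.7] [250.9 190.7] [239 186  24  11 176] [ 666.9 -130.2   12. ]
clk 5.075 pos [ 668.2 -129.7   38.4] rot [-3.1380e+00 -4.0000e-04  1.5378e+00] w 24.7 F [ 0.3 -0.1 -1.6]
shift [0.0001 0.0002 0.0064] turn -0.0012
```

View pics/c3.png

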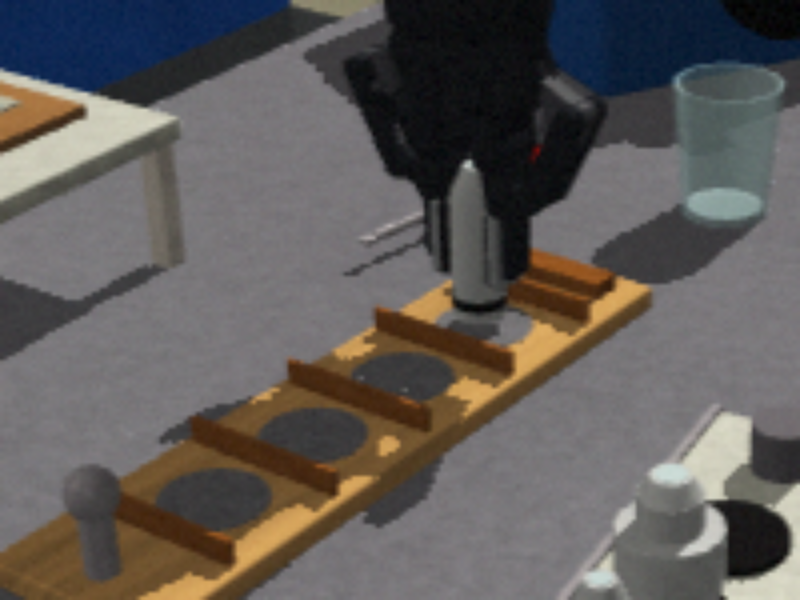

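The long objective hangs about 6 mm over the last place and looks well centred. Next I lower it in small steps until it touches.

Emit:
move_arm(
  series=[
    [[0,0,0.003],0.0],
    [[0,0,0.005],0.0],
    [[0,0,0.005],0.0],
  ],
)

```text
clock: 5.5
eef_pos: [668.7, -129.9, 33.7]
tool_rot: [-3.139, -0.0, 1.538]
force: [0.5, -0.5, -1.9]
width: 24.4
```

Emit:
move_arm(
  series=[
    [[0,0,0.001],0.0],
    [[0,0,0.001],0.0],
  ],
)

```text
clock: 5.75
eef_pos: [668.8, -129.9, 32.9]
tool_rot: [-3.139, -0.0, 1.538]
force: [0.0, 0.2, -1.4]
width: 24.7
```

Emit:
move_arm(
  series=[
    [[-0.0005,0,0.001],0.0],
    [[-0.0005,0,0.001],0.0],
  ],
)

```text
clock: 6.0
eef_pos: [668.7, -130.5, 31.8]
tool_rot: [-3.139, -0.0, 1.537]
force: [0.5, 0.8, -1.5]
width: 24.9
```

Emit:
move_arm(
  series=[
    [[0,0,0.0008],0.0],
    [[0,0,0.0008],0.0],
  ],
)

```text
clock: 6.25
eef_pos: [668.8, -130.5, 31.3]
tool_rot: [-3.139, -0.0, 1.537]
force: [-0.4, 1.1, 1.6]
width: 24.5
```

```bash
python3 - <<'E'
from h import *
im=get_image("side");go(667.7,-129.9,31,1.539)
im=im[160:235,200:300]
cv2.imwrite("pics/c4.png",cv2.resize(im,None,fx=7,fy=7))
E
```

```text
clk 6.3 pos [ 668.8 -130.5   31.3] rot [-3.1394e+00 -1.0000e-04  1.5374e+00] w 24.7 F [ 0.3 -0.5  1.3]
shift [ 0.0006 -0.0011  0.0003] turn -0.0016
```

View pics/c4.png

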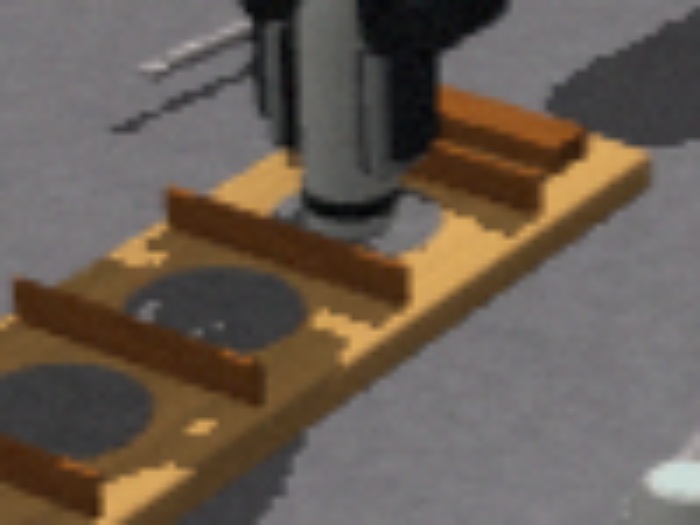

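Contact came at z≈31.3, with the force going from −1.6 to +1.5 N. Seen from the side, the long one stands on its felt, perhaps 2–3 mm off. I'll release it, back off and measure.

Emit:
move_arm(
  series=[
    [[0,0,0],0],
    [[0,0,0],0],
    [[0,0,0],0],
    [[0,0,0],0],
    [[0,0,0],0],
  ],
  claw=1,
)

```text
clock: 6.92
eef_pos: [668.8, -130.5, 31.3]
tool_rot: [-3.139, -0.0, 1.537]
force: [0.2, 0.0, 0.0]
width: 84.5
```

Emit:
move_arm(
  series=[
    [[0,0,-0.02],0],
    [[0,0,-0.05],0],
    [[0,0,-0.08],0],
    [[0,0,-0.11],0],
    [[0,0,-0.13],0],
  ],
)

```text
clock: 7.55
eef_pos: [670.0, -130.6, 164.4]
tool_rot: [3.141, 0.0, 1.537]
force: [0.6, 0.3, -1.7]
width: 85.2
```

```bash
python3 - <<'E'
from h import *
go(471,30,160,1.704)
E
```

```text
clk 7.55 pos [ 670.  -130.6  164.4] rot [3.1405e+00 3.0000e-04 1.5373e+00] w 85.2 F [ 0.6  0.3 -1.7]
shift [ 0.1539 -0.2043  0.0041] turn -0.1667
```

Emit:
move_arm(
  series=[
    [[0.025,-0.033,0],-0.03],
    [[0.065,-0.085,0],-0.07],
    [[0.105,-0.14,0],-0.12],
    [[0.138,-0.184,0],-0.15],
    [[0.154,-0.205,0],-0.167],
  ],
)

```text
clock: 8.18
eef_pos: [467.2, 32.2, 164.8]
tool_rot: [-3.141, 0.0, 1.709]
force: [0.3, 0.7, 0.3]
width: 85.5
```

```bash
cat >> h.py <<'E'
def tip(p,z,name):
    "measure the bright tip near world point p=(x,y), height z, in both views"
    for n in("top","side"):
        im=get_image(n);cv2.imwrite(f"pics/{name}_{n}.png",im)
        f=cv2.resize(im.min(2),None,fx=4,fy=4,interpolation=cv2.INTER_CUBIC)
        u=proj(n,[*p,z]);x,y=(u*4).astype(int);w=26;r=f[y-w:y+w,x-w:x+w]
        t=0.5*(np.percentile(r,98)+np.median(r))
        l,L,s,cc=cv2.connectedComponentsWithStats((r>t).astype(np.uint8))
        i=1+np.argmax(s[1:,4]);e=(cc[i]+[x-w,y-w]+0.5)/4-.5
        print(n,u.round(1),e.round(1),s[i]/4,cast(n,*e,z).round(1))
E
python3 - <<'E'
from h import *
tip((668.7,-130),88,"long")
go(471,30,27,1.704)
a=cv2.imread("pics/long_top.png")[70:170,290:420];b=cv2.imread("pics/long_side.png")[140:240,190:320]
cv2.imwrite("pics/c5.png",cv2.resize(np.hstack([a,b]),None,fx=3,fy=3))
E
```

```text
top [362.4  97.6] [363.3  96.7] [  3.5    2.25   9.25   7.5  222.5 ] [ 670.  -131.4   88. ]
side [249.  154.1] [248.5 154.4] [ 3.75  5.75  6.25  3.   55.5 ] [ 668.5 -128.4   88. ]
clk 8.275 pos [467.7  32.3 164.9] rot [-3.1412e+00  2.0000e-04  1.7094e+00] w 85.3 F [-0.4  0.3  0.4]
shift [-0.0027  0.003   0.1379] turn 0.0054
```

View pics/c5.png

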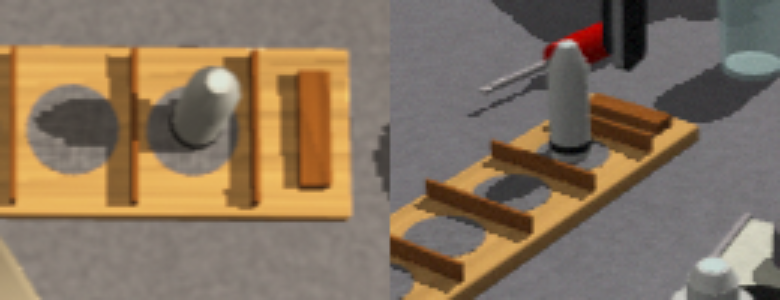

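In both views the long one stands upright on the last felt. Averaged over the two, its tip is about (+1.6, 0) mm from the felt centre, which is good enough. On to the collar one.

Emit:
move_arm(
  series=[
    [[-0.003,0.003,0.0],0.005],
    [[-0.003,0.003,0.03],0.005],
    [[-0.003,0.003,0.075],0.005],
    [[-0.003,0.003,0.115],0.005],
    [[-0.003,0.003,0.138],0.005],
  ],
)

```text
clock: 8.9
eef_pos: [471.9, 28.2, 24.8]
tool_rot: [-3.14, 0.001, 1.702]
force: [0.1, -0.2, -0.1]
width: 85.3
```

```bash
python3 - <<'E'
from h import *
go(471,30,27,1.704)
im=get_image("side");cv2.imwrite("pics/c6.png",cv2.resize(im[140:340,220:400],None,fx=3,fy=3))
E
```

```text
clk 8.9 pos [471.9  28.2  24.8] rot [-3.1402e+00  1.2000e-03  1.7021e+00] w 85.3 F [ 0.1 -0.2 -0.1]
shift [ 0.0019 -0.0007 -0.0022] turn -0.0019
```

View pics/c6.png

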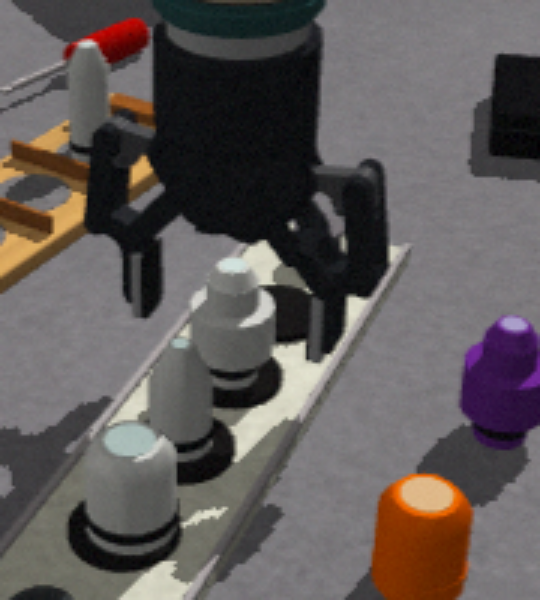

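The jaws straddle the collar objective, clear of the cone and the look-alikes. I close.

Emit:
move_arm(
  series=[
    [[0.002,-0.001,0.0],0.0],
    [[0.002,-0.001,0.0],0.0],
    [[0.002,-0.001,0.0],0.0],
    [[0.002,-0.001,0.0],0.0],
    [[0.002,-0.001,0.0],0.0],
  ],
  claw=0,
)

```text
clock: 9.57
eef_pos: [470.6, 30.0, 24.1]
tool_rot: [-3.14, 0.001, 1.702]
force: [-0.4, -1.6, 6.2]
width: 40.6
```

Emit:
move_arm(
  series=[
    [[0,0,0],0.0],
    [[0,0,0],0.0],
    [[0,0,0],0.0],
  ],
)

```text
clock: 9.95
eef_pos: [470.5, 30.0, 24.2]
tool_rot: [-3.14, 0.001, 1.702]
force: [-0.2, -0.4, 0.1]
width: 40.8
```

Emit:
move_arm(
  series=[
    [[0,0,-0.01],0.0],
    [[0,0,-0.03],0.0],
    [[0,0,-0.06],0.0],
    [[0,0,-0.09],0.0],
    [[0,0,-0.12],0.0],
  ],
)

```text
clock: 10.58
eef_pos: [470.4, 30.1, 145.6]
tool_rot: [-3.139, 0.001, 1.702]
force: [-0.1, 1.0, -1.3]
width: 40.9
```

```bash
python3 - <<'E'
from h import *
go(669.3,-68.1,150,1.539)
E
```

```text
clk 10.575 pos [470.4  30.1 145.6] rot [-3.1395e+00  1.4000e-03  1.7021e+00] w 40.9 F [-0.1  1.  -1.3]
shift [-0.1234  0.1843 -0.0046] turn 0.1631
```

Emit:
move_arm(
  series=[
    [[-0.02,0.03,0],0.03],
    [[-0.053,0.08,0],0.07],
    [[-0.088,0.131,0],0.115],
    [[-0.112,0.167,0],0.15],
    [[-0.123,0.184,0],0.163],
  ],
)

```text
clock: 11.2
eef_pos: [670.4, -69.9, 145.4]
tool_rot: [-3.14, 0.002, 1.536]
force: [-0.4, 0.6, -2.2]
width: 40.2
```

```bash
python3 - <<'E'
from h import *
go(669.3,-68.1,27,1.539)
E
```

```text
clk 11.2 pos [670.4 -69.9 145.4] rot [-3.1404e+00  2.1000e-03  1.5362e+00] w 40.2 F [-0.4  0.6 -2.2]
shift [ 0.002  -0.001   0.1184] turn -0.0028
```

Emit:
move_arm(
  series=[
    [[0.001,0,0.03],-0.002],
    [[0.001,0,0.07],-0.002],
    [[0.001,0,0.1],-0.002],
    [[0.001,0,0.113],-0.002],
    [[0.001,0,0.117],-0.002],
  ],
)

```text
clock: 11.82
eef_pos: [670.0, -69.0, 28.3]
tool_rot: [-3.14, 0.002, 1.538]
force: [0.0, 0.3, -0.9]
width: 40.6
```

```bash
python3 - <<'E'
from h import *
go(669.3,-68.1,23.5,1.539)
E
```

```text
clk 11.825 pos [670.  -69.   28.3] rot [-3.1396e+00  1.9000e-03  1.5382e+00] w 40.6 F [ 0.   0.3 -0.9]
shift [ 0.0009 -0.0008  0.0048] turn -0.0008
```

Emit:
move_arm(
  series=[
    [[0.001,-0.001,0.003],0.0],
    [[0.001,-0.001,0.0045],0.0],
    [[0.001,-0.001,0.0045],0.0],
  ],
)

```text
clock: 12.2
eef_pos: [669.5, -68.0, 24.5]
tool_rot: [-3.141, 0.002, 1.538]
force: [-1.2, -0.3, -1.5]
width: 40.6
```

Emit:
move_arm(
  series=[
    [[0,0,0.001],0.0],
    [[0,0,0.001],0.0],
  ],
)

```text
clock: 12.45
eef_pos: [669.6, -68.1, 23.7]
tool_rot: [-3.141, 0.002, 1.538]
force: [-0.2, 0.1, -1.8]
width: 40.9
```

Emit:
move_arm(
  series=[
    [[0,0,0.0008],0.0],
    [[0,0,0.0008],0.0],
  ],
)

```text
clock: 12.7
eef_pos: [669.6, -68.1, 22.8]
tool_rot: [-3.141, 0.002, 1.538]
force: [0.0, -0.7, -1.6]
width: 40.4
```

Emit:
move_arm(
  series=[
    [[0,0,0.0008],0.0],
    [[0,0,0.0008],0.0],
  ],
)

```text
clock: 12.95
eef_pos: [669.7, -68.1, 22.2]
tool_rot: [-3.141, 0.002, 1.538]
force: [-0.5, 0.2, 1.8]
width: 40.5
```

Contact at z=22.2, as predicted. I release and move to the cone.

Emit:
move_arm(
  series=[
    [[0,0,0],0],
    [[0,0,0],0],
    [[0,0,0],0],
    [[0,0,0],0],
    [[0,0,0],0],
  ],
  claw=1,
)

```text
clock: 13.58
eef_pos: [669.7, -68.1, 22.2]
tool_rot: [-3.141, 0.002, 1.538]
force: [0.2, -0.1, -0.3]
width: 85.4
```

Emit:
move_arm(
  series=[
    [[0,0,-0.02],0],
    [[0,0,-0.05],0],
    [[0,0,-0.08],0],
    [[0,0,-0.11],0],
    [[0,0,-0.135],0],
  ],
)

```text
clock: 14.2
eef_pos: [670.4, -67.7, 160.3]
tool_rot: [3.14, 0.002, 1.538]
force: [0.0, 0.2, 0.1]
width: 85.2
```

```bash
python3 - <<'E'
from h import *
go(464.5,89.5,155,1.704)
E
```

```text
clk 14.2 pos [670.4 -67.7 160.3] rot [3.1395e+00 2.1000e-03 1.5382e+00] w 85.2 F [0.  0.2 0.1]
shift [ 0.1504 -0.2109  0.0045] turn -0.1658
```

Emit:
move_arm(
  series=[
    [[0.025,-0.035,0],-0.03],
    [[0.065,-0.09,0],-0.07],
    [[0.105,-0.146,0],-0.12],
    [[0.136,-0.19,0],-0.15],
    [[0.15,-0.211,0],-0.166],
  ],
)

```text
clock: 14.82
eef_pos: [461.8, 91.2, 161.1]
tool_rot: [3.139, 0.002, 1.709]
force: [1.2, -0.3, -0.1]
width: 85.4
```

```bash
python3 - <<'E'
from h import *
tip((669.6,-68.1),76,"collar")
go(464.5,89.5,23,1.704)
E
```

```text
top [317.9 100.5] [317.3  99.1] [  2.25   1.5    8.75   9.   232.  ] [671.7 -67.3  76. ]
side [228.6 172.1] [227.9 172.3] [  2.     5.5    9.25   3.75 102.75] [670.1 -66.7  76. ]
clk 14.925 pos [461.9  91.4 161. ] rot [3.1398e+00 2.1000e-03 1.7098e+00] w 85.2 F [ 0.4 -0.5 -0.6]
shift [-0.0019  0.002   0.1381] turn 0.0058
```

Emit:
move_arm(
  series=[
    [[-0.002,0.003,0.0],0.005],
    [[-0.002,0.003,0.03],0.005],
    [[-0.002,0.003,0.075],0.005],
    [[-0.002,0.003,0.115],0.005],
    [[-0.002,0.003,0.136],0.005],
  ],
)

```text
clock: 15.55
eef_pos: [466.6, 88.2, 23.3]
tool_rot: [3.14, 0.003, 1.703]
force: [0.0, 0.1, -0.2]
width: 85.6
```

```bash
python3 - <<'E'
from h import *
go(464.5,89.5,23,1.704)
E
```

```text
clk 15.55 pos [466.6  88.2  23.3] rot [3.1403 0.0032 1.7026] w 85.6 F [ 0.   0.1 -0.2]
shift [ 0.0015 -0.0019  0.0003] turn -0.0014
```

Emit:
move_arm(
  series=[
    [[0.0015,-0.002,0.0],0.0],
    [[0.0015,-0.002,0.0],0.0],
    [[0.0015,-0.002,0.0],0.0],
    [[0.0015,-0.002,0.0],0.0],
    [[0.0015,-0.002,0.0],0.0],
  ],
  claw=0,
)

```text
clock: 16.18
eef_pos: [465.3, 89.3, 24.6]
tool_rot: [3.138, 0.003, 1.702]
force: [-0.3, -0.8, 5.7]
width: 28.1
```

Emit:
move_arm(
  series=[
    [[0,0,0],0.0],
    [[0,0,0],0.0],
    [[0,0,0],0.0],
  ],
)

```text
clock: 16.55
eef_pos: [465.4, 89.4, 24.6]
tool_rot: [3.138, 0.003, 1.702]
force: [0.3, -0.7, 0.1]
width: 28.5
```

Emit:
move_arm(
  series=[
    [[0,0,-0.01],0.0],
    [[0,0,-0.03],0.0],
    [[0,0,-0.06],0.0],
    [[0,0,-0.09],0.0],
    [[0,0,-0.12],0.0],
  ],
)

```text
clock: 17.18
eef_pos: [464.6, 89.6, 146.1]
tool_rot: [3.138, 0.003, 1.702]
force: [0.3, -0.8, -1.1]
width: 28.2
```

```bash
python3 - <<'E'
from h import *
go(670.8,-6.4,143,1.539)
E
```

```text
clk 17.175 pos [464.6  89.6 146.1] rot [3.1379 0.0034 1.7022] w 28.2 F [ 0.3 -0.8 -1.1]
shift [-0.1222  0.1919  0.0042] turn 0.1632
```

Emit:
move_arm(
  series=[
    [[-0.02,0.031,0],0.03],
    [[-0.053,0.083,0],0.07],
    [[-0.087,0.137,0],0.115],
    [[-0.111,0.174,0],0.15],
    [[-0.1215,0.191,0],0.163],
  ],
)

```text
clock: 17.8
eef_pos: [671.6, -8.3, 147.3]
tool_rot: [3.137, 0.003, 1.536]
force: [-0.3, 0.3, -1.5]
width: 28.8
```

```bash
python3 - <<'E'
from h import *
go(670.8,-6.4,27,1.539)
E
```

```text
clk 17.8 pos [671.6  -8.3 147.3] rot [3.1365 0.0033 1.5356] w 28.8 F [-0.3  0.3 -1.5]
shift [ 0.0023 -0.0015  0.1203] turn -0.0034
```

Emit:
move_arm(
  series=[
    [[0.001,-0.0005,0.03],-0.003],
    [[0.001,-0.0005,0.07],-0.003],
    [[0.001,-0.0005,0.1],-0.003],
    [[0.001,-0.0005,0.115],-0.003],
    [[0.001,-0.0005,0.12],-0.003],
  ],
)

```text
clock: 18.42
eef_pos: [671.5, -7.7, 27.0]
tool_rot: [3.137, 0.003, 1.539]
force: [-1.0, 0.9, -1.1]
width: 28.2
```

```bash
python3 - <<'E'
from h import *
go(670.8,-6.4,24,1.539)
E
```

```text
clk 18.425 pos [671.5  -7.7  27. ] rot [3.1373 0.0032 1.5386] w 28.2 F [-1.   0.9 -1.1]
shift [ 0.0013 -0.0007  0.003 ] turn -0.0004
```

Emit:
move_arm(
  series=[
    [[0.001,-0.0007,0.002],0.0],
    [[0.001,-0.0007,0.003],0.0],
    [[0.001,-0.0007,0.003],0.0],
  ],
)

```text
clock: 18.8
eef_pos: [671.3, -6.6, 24.8]
tool_rot: [3.136, 0.003, 1.539]
force: [0.6, 1.1, -1.1]
width: 28.0
```

Emit:
move_arm(
  series=[
    [[0,0,0.0008],0.0],
    [[0,0,0.0008],0.0],
  ],
)

```text
clock: 19.05
eef_pos: [671.5, -6.7, 24.3]
tool_rot: [3.136, 0.003, 1.539]
force: [-0.0, -0.4, -1.0]
width: 28.3
```

Emit:
move_arm(
  series=[
    [[0,0,0.0007],0.0],
    [[0,0,0.0007],0.0],
  ],
)

```text
clock: 19.3
eef_pos: [671.4, -6.7, 23.5]
tool_rot: [3.136, 0.003, 1.539]
force: [-0.2, 0.1, -0.6]
width: 28.3
```

Emit:
move_arm(
  series=[
    [[0,0,0.0008],0.0],
    [[0,0,0.0008],0.0],
  ],
)

```text
clock: 19.55
eef_pos: [671.5, -6.6, 22.7]
tool_rot: [3.136, 0.003, 1.539]
force: [-0.1, -0.3, -0.2]
width: 28.3
```

Emit:
move_arm(
  series=[
    [[0,0,0.0006],0.0],
    [[0,0,0.0006],0.0],
  ],
)

```text
clock: 19.8
eef_pos: [671.5, -6.7, 22.6]
tool_rot: [3.136, 0.003, 1.539]
force: [-1.6, -0.2, 4.6]
width: 28.0
```

Contact at 22.6, as predicted. I release and go to the wide one.

Emit:
move_arm(
  series=[
    [[0,0,0],0],
    [[0,0,0],0],
    [[0,0,0],0],
    [[0,0,0],0],
    [[0,0,0],0],
  ],
  claw=1,
)

```text
clock: 20.42
eef_pos: [671.5, -6.6, 22.6]
tool_rot: [3.136, 0.003, 1.539]
force: [-0.4, 1.1, 0.2]
width: 85.6
```

Emit:
move_arm(
  series=[
    [[0,0,-0.02],0],
    [[0,0,-0.05],0],
    [[0,0,-0.08],0],
    [[0,0,-0.11],0],
    [[0,0,-0.135],0],
  ],
)

```text
clock: 21.05
eef_pos: [671.3, -6.1, 160.6]
tool_rot: [3.133, 0.003, 1.539]
force: [-0.5, 0.3, 0.7]
width: 85.7
```

```bash
python3 - <<'E'
from h import *
go(451.7,151,155,1.704)
E
```

```text
clk 21.05 pos [671.3  -6.1 160.6] rot [3.1331e+00 3.1000e-03 1.5386e+00] w 85.7 F [-0.5  0.3  0.7]
shift [ 0.15   -0.2246  0.0032] turn -0.1654
```

Emit:
move_arm(
  series=[
    [[0.025,-0.037,0],-0.03],
    [[0.065,-0.097,0],-0.07],
    [[0.105,-0.157,0],-0.12],
    [[0.136,-0.203,0],-0.15],
    [[0.15,-0.224,0],-0.165],
  ],
)

```text
clock: 21.68
eef_pos: [450.0, 153.0, 159.8]
tool_rot: [3.132, 0.004, 1.707]
force: [0.2, 0.5, 0.0]
width: 85.1
```

```bash
python3 - <<'E'
from h import *
tip((671.5,-6.6),68,"cone")
go(451.7,151,18,1.704)
im=cv2.imread("pics/cone_side.png");cv2.imwrite("pics/c7.png",cv2.resize(im[130:340,140:390],None,fx=2.8,fy=2.8))
E
```

```text
top [274.9 101.8] [274.7 100.5] [  3.     2.25   8.25   7.25 181.  ] [673.4  -6.4  68. ]
side [205.8 189.4] [205.  189.7] [ 2.75  6.    7.    3.   61.75] [672.   -4.9  68. ]
clk 21.775 pos [449.  154.  159.8] rot [3.1338 0.0036 1.7108] w 85.4 F [ 0.8 -0.5  0.9]
shift [-0.0029  0.0012  0.1418] turn 0.0068
```

View pics/c7.png

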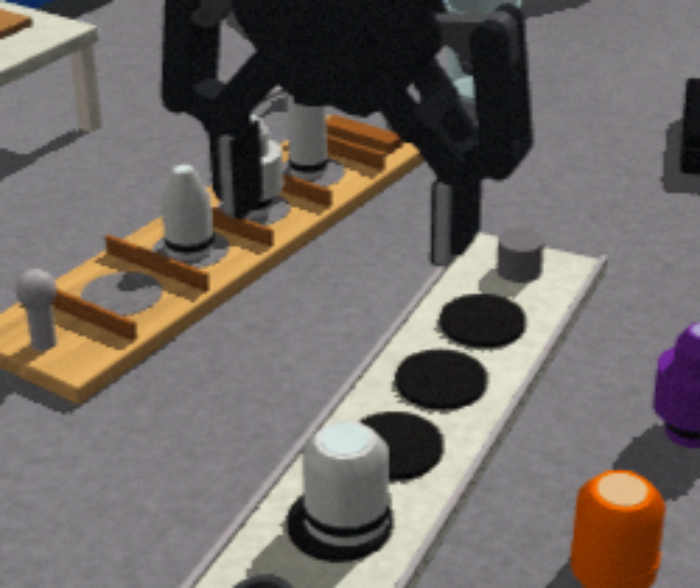

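Three now stand upright in order (long, collar, cone from the far end), with the cone within about 1 mm. The wide one remains at crop (345,480), next to the gripper's path.

Emit:
move_arm(
  series=[
    [[-0.003,0.001,0.0],0.006],
    [[-0.003,0.002,0.03],0.006],
    [[-0.003,0.002,0.075],0.006],
    [[-0.003,0.002,0.115],0.006],
    [[-0.003,0.002,0.138],0.006],
  ],
)

```text
clock: 22.4
eef_pos: [453.5, 149.6, 20.3]
tool_rot: [3.134, 0.005, 1.702]
force: [0.5, -0.8, 0.4]
width: 85.5
```

```bash
python3 - <<'E'
from h import *
go(451.7,151,19,1.704)
E
```

```text
clk 22.4 pos [453.5 149.6  20.3] rot [3.1341 0.0047 1.7024] w 85.5 F [ 0.5 -0.8  0.4]
shift [ 0.0017 -0.0017  0.0013] turn -0.0016
```

Emit:
move_arm(
  series=[
    [[0.0015,-0.0015,0.001],0.0],
    [[0.0015,-0.0015,0.001],0.0],
    [[0.0015,-0.0015,0.001],0.0],
    [[0.0015,-0.0015,0.001],0.0],
    [[0.0015,-0.0015,0.001],0.0],
  ],
  claw=0,
)

```text
clock: 23.02
eef_pos: [452.9, 150.8, 20.6]
tool_rot: [3.132, 0.005, 1.702]
force: [-1.7, -0.6, 6.9]
width: 38.4
```

Emit:
move_arm(
  series=[
    [[0,0,0],0.0],
    [[0,0,0],0.0],
    [[0,0,0],0.0],
  ],
)

```text
clock: 23.4
eef_pos: [453.0, 150.8, 20.7]
tool_rot: [3.132, 0.005, 1.702]
force: [-0.5, -0.1, 0.2]
width: 38.4
```

Emit:
move_arm(
  series=[
    [[0,0,-0.01],0.0],
    [[0,0,-0.03],0.0],
    [[0,0,-0.06],0.0],
    [[0,0,-0.09],0.0],
    [[0,0,-0.12],0.0],
  ],
)

```text
clock: 24.02
eef_pos: [451.4, 151.0, 142.1]
tool_rot: [3.132, 0.005, 1.702]
force: [0.7, 0.3, -1.7]
width: 38.4
```

```bash
python3 - <<'E'
from h import *
go(672.5,56.5,143,1.539)
E
```

```text
clk 24.025 pos [451.4 151.  142.1] rot [3.1316 0.0046 1.7019] w 38.4 F [ 0.7  0.3 -1.7]
shift [-0.1226  0.2068  0.0017] turn 0.1629
```

Emit:
move_arm(
  series=[
    [[-0.02,0.034,0],0.03],
    [[-0.053,0.09,0],0.07],
    [[-0.087,0.147,0],0.115],
    [[-0.111,0.188,0],0.15],
    [[-0.122,0.206,0],0.163],
  ],
)

```text
clock: 24.65
eef_pos: [674.1, 54.1, 144.9]
tool_rot: [3.129, 0.004, 1.535]
force: [0.4, 0.1, -0.9]
width: 38.6
```

```bash
python3 - <<'E'
from h import *
go(672.5,56.5,23,1.539)
E
```

```text
clk 24.65 pos [674.1  54.1 144.9] rot [3.1295 0.0037 1.5346] w 38.6 F [ 0.4  0.1 -0.9]
shift [ 0.0028 -0.0031  0.1219] turn -0.0044
```

Emit:
move_arm(
  series=[
    [[0.002,-0.002,0.03],-0.004],
    [[0.002,-0.002,0.07],-0.004],
    [[0.002,-0.002,0.1],-0.004],
    [[0.002,-0.002,0.115],-0.004],
    [[0.002,-0.002,0.12],-0.004],
  ],
)

```text
clock: 25.28
eef_pos: [673.2, 55.7, 24.6]
tool_rot: [3.13, 0.004, 1.539]
force: [0.6, -0.2, -0.5]
width: 38.2
```

```bash
python3 - <<'E'
from h import *
go(672.5,56.5,20.3,1.539)
E
```

```text
clk 25.275 pos [673.2  55.7  24.6] rot [3.1304 0.0037 1.5387] w 38.2 F [ 0.6 -0.2 -0.5]
shift [ 0.0008 -0.0008  0.0043] turn -0.0003
```

Emit:
move_arm(
  series=[
    [[0.0005,-0.0005,0.002],0.0],
    [[0.0005,-0.0005,0.004],0.0],
    [[0.0005,-0.0005,0.004],0.0],
  ],
)

```text
clock: 25.65
eef_pos: [673.2, 56.2, 21.2]
tool_rot: [3.129, 0.004, 1.539]
force: [-0.2, -0.4, -1.1]
width: 38.5
```

Emit:
move_arm(
  series=[
    [[0,0,0.0008],0.0],
    [[0,0,0.0008],0.0],
  ],
)

```text
clock: 25.9
eef_pos: [673.4, 56.2, 20.7]
tool_rot: [3.129, 0.004, 1.539]
force: [-0.1, 0.2, -1.0]
width: 38.6
```

Emit:
move_arm(
  series=[
    [[0,0,0.0007],0.0],
    [[0,0,0.0007],0.0],
  ],
)

```text
clock: 26.15
eef_pos: [673.4, 56.2, 19.9]
tool_rot: [3.129, 0.004, 1.539]
force: [-0.3, 0.5, -0.5]
width: 38.5
```

Emit:
move_arm(
  series=[
    [[0,0,0.0008],0.0],
    [[0,0,0.0008],0.0],
  ],
)

```text
clock: 26.4
eef_pos: [673.3, 56.1, 19.0]
tool_rot: [3.129, 0.004, 1.539]
force: [-0.1, 0.7, -1.1]
width: 38.4
```

Emit:
move_arm(
  series=[
    [[0,0,0.0004],0.0],
    [[0,0,0.0004],0.0],
  ],
)

```text
clock: 26.65
eef_pos: [673.3, 56.1, 18.8]
tool_rot: [3.129, 0.004, 1.538]
force: [-0.4, -0.2, 0.3]
width: 38.4
```

Touching, at 18.8 against 18.7 predicted. I release, rise, and retreat toward the robot so both cameras see the rack.

Emit:
move_arm(
  series=[
    [[0,0,0.0002],0],
    [[0,0,0.0002],0],
    [[0,0,0],0],
    [[0,0,0],0],
    [[0,0,0],0],
  ],
  claw=1,
)

```text
clock: 27.28
eef_pos: [673.4, 56.2, 18.8]
tool_rot: [3.129, 0.004, 1.539]
force: [0.3, 0.2, -0.5]
width: 85.2
```

Emit:
move_arm(
  series=[
    [[0,0,-0.02],0],
    [[0,0,-0.05],0],
    [[0,0,-0.09],0],
    [[0,0,-0.13],0],
    [[0,0,-0.17],0],
  ],
)

```text
clock: 27.9
eef_pos: [671.4, 57.0, 191.8]
tool_rot: [3.127, 0.003, 1.539]
force: [1.0, -0.2, -0.1]
width: 85.4
```

Emit:
move_arm(
  series=[
    [[0,-0.04,0],0],
    [[0,-0.09,0],0],
    [[0,-0.14,0],0],
    [[0,-0.18,0],0],
    [[0,-0.21,0],0],
  ],
)

```text
clock: 28.52
eef_pos: [460.0, 63.8, 190.2]
tool_rot: [3.126, 0.004, 1.539]
force: [0.7, -0.0, 0.1]
width: 85.7
```

Emit:
move_arm(
  series=[
    [[-0.05,0,0],0],
    [[-0.1,0,0],0],
    [[-0.15,0,0],0],
    [[-0.2,0,0],0],
    [[-0.22,0,0],0],
  ],
)

```text
clock: 29.15
eef_pos: [452.8, -159.7, 192.3]
tool_rot: [3.124, 0.006, 1.535]
force: [0.0, 0.9, 0.3]
width: 85.5
```

```bash
python3 - <<'E'
from h import *
tip((673.3,56.2),58,"fin")
go(0,0,0,0)
a=cv2.imread("pics/fin_top.png")[70:170,165:425];b=cv2.imread("pics/fin_side.png")[120:280,120:320]
cv2.imwrite("pics/c8.png",np.vstack([cv2.resize(a,(676,260)),cv2.resize(b,(676,340)) if 0 else cv2.copyMakeBorder(cv2.resize(b,(425,340)),0,0,0,251,0)]))
E
```

```text
top [231.8 103.6] [229.6 101.8] [  1.25   0.     9.75  12.25 226.5 ] [676.1  59.4  58. ]
side [180.4 209.9] [179.8 209.7] [  0.     3.5   13.     6.75 279.  ] [674.7  56.2  58. ]
clk 29.25 pos [ 453.  -159.   192.1] rot [3.1244 0.0055 1.5344] w 85.5 F [-0.5  0.3  0.1]
shift [ 0.1434 -0.4617  0.1834] turn 1.5344
```

View pics/c8.png

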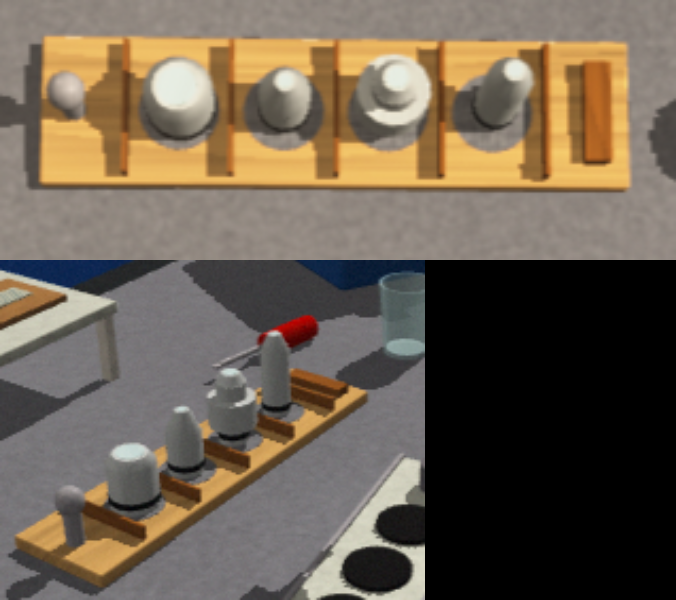

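The final views show all four upright and centred on their felts, in the order wide, cone, collar, long from the post. The arm is clear of them, so I hand in.

```bash
python3 -c "
from cell import *
finish_job()"
```

```text
the job is handed in; nothing more can be done
```

All four objectives are in the storage rack in nosepiece order: wide beside the steel post, then cone, collar, and long farthest away. I handed the job in at about 29 s of the 90 s allowed. I touched neither the orange nor the purple look-alike.

- **Setting down:** Each one was lowered in steps of 1 mm or less until it touched, then released. Force readings stayed below about 7 N throughout.
- **Final look:** Both cameras showed all four upright, free and on their felt discs, with the gripper well clear.
- **Centring:** Averaged over the two views, the tips of long, collar and cone are within about 1.6 mm of the felt centres. The two views disagree by up to about 3.6 mm along the row for a single tip, which may be the roughly 2 mm camera calibration.
- **Weakest check:** For the wide one, the side view gives about 2 mm off centre. Its top-view reading was unusable because the measuring window cut off the bright face, so I relied on the picture, where it looks centred.
- **Tool tilt:** The tool drifted about 1° off vertical by the end. I did not correct it, and no objective appears tilted.

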